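# Drive out a stuck core pin with an ejector rod

## Robot

A 6-joint arm with a two-finger parallel gripper is mounted at the origin on a cart in front of the work surface, level with it; the furniture and walls round the work are solid. World frame = base frame: x ahead of the robot, y to its left, z up, the work surface at z = 0. Lengths are in m, angles in rad, forces in N, time in s.
With the tool pointing down it reaches from about 0.35 to 0.775 m from the base axis. Payload 7.3 kg.
Tool frame: the origin (TCP) lies at the very end of the fingers, on their centre line; the grasp point (between the pads) lies 19 mm behind it; z points along the fingers, y is the line along which they close (so a half turn about z gives the same grasp; the last joint's range is limited). The gripper opens to 92 mm and grips with 3 to 60 N. Pads are 19 mm wide; open, the fingers measure 130 mm over their backs; the gripper's body (75 mm by 190 mm) begins 47 mm behind the grasp point.
Start: joints at [1.023, 0.342, 1.524, -0, 1.275, -0.146], TCP at [0.205, 0.483, 0.227] pointing down, gripper open.
Joint ranges: [-2.53, 2.53], [-0.77, 2.02], [0.04, 2.7], [-1, 4.14], [0.28, 2.66], [-3.11, 3.11]. Speed limits (rad/s): [2.57, 2.57, 3.14, 3.14, 3.14, 3.14].

## Interface

Orientations are given as [roll, pitch, yaw] about the fixed x, y, z axes, in that order (R = Rz(yaw) Ry(pitch) Rx(roll)).
In Python, from cell import observe, read_camera, get_calibration, hand_in, search_frame gives the robot as it stands.
- The arm moves only by the tool step_arm, never from a script. Its argument "commands" is a list of rows, each an object with "translation": the shift along the tool's x, y, z in mm, a list of three; "roll": the turn about the tool's z in rad. In form: [{"translation": [x, y, z], "roll": roll}, ...]. A call has 1 to 20 rows; each row shifts and turns the commanded pose from where the row before left it, along the tool's axes as they then stand; what a row does not reach is not made up. A row lasts 1/12 s, in which the tool goes at most 41.7 mm and 7.16 degrees, less where a joint would pass 70% of its speed; a pose out of reach is approached as far as the arm can. A call is refused whole if a number of a shift passes 41.7 or a number of a turn 0.125, either way. A call with a gripper value outside its range is refused whole. "fingers" is the opening, from 0 (shut) to 1 (fully open), set as the call begins (left out, the last holds). The fingers move at their own pace and stop on an object; "grip_force" is the grip in N (left out, the last holds). Time passes only in rows, so rows that do not move let the fingers close. It gives the time, the measured TCP pose, the force, the opening and the grip force at its end, in the units of the state.
- observe(): the state, without advancing time (a new reading comes with each control period).
- read_camera(name): name is "side" or "top" or "wrist"; returns the picture (480x640x3 uint8, red, green, blue); there is no depth.
- get_calibration(name): a dict with "camera_matrix" (3x3 intrinsics, pixels), "dist_coeffs" ([k1, k2, p1, p2, k3] as OpenCV has them; the pictures are not rectified), "world_from_camera" (4x4, takes a point from camera to world coordinates). Camera axes: x right, y up, looking along -z (the intrinsics and any distortion apply to the point x, -y, -z); pixel columns grow to the right and rows downward; lengths in m; the calibration is good to about 2 mm. A picture is of the moment at which its call begins: read the wrist's pose just before it. get_calibration takes no time and is no camera call; for the wrist camera it gives the pose at the moment of the call.
- hand_in(): hands the job in; it is judged then, once.
Trained networks look in the newest picture that a camera, given by its name, has taken for a name from the list of things; names that differ only in an ending like _2 or _b are one class to them, and where a whole thing is asked for, a point or a joint stands for the part that bears it (a point fixed in the world has none). Each returns a list of dicts, best first, with "confidence" (0 to 1); they miss things now and then, are a little off and sometimes report something else, mostly with a low value. They report only what shows in the picture. A call takes as long as a camera call. They do not tell look-alikes from the thing itself.
- search_frame(camera, name): "at" ([x, y, z] in m, in world coordinates, good to about 4 mm: the middle of the surface that is visible of it).
The state is a dict: "time": time; "qpos": joint angles; "qvel": joint speeds; "joint_efforts": joint torques, N m; "tool_pos": TCP position; "tool_rot": TCP orientation; "contact_force": force on the tool from outside, world axes, zero at the start; "torque": the same for the moment, N m; "opening": finger opening in m; "grip_force": force on a finger pad.
Only numpy, scipy, OpenCV 4.12 (cv2) and the standard library are available. Lean on these libraries where they do the work, as an engineer would, in place of code of your own. Each camera call takes 0.05 s, during which the arm holds its last target. There are 200 camera calls.

## Task

Take the steel ejector rod from its rest, slide its plain end about half way into the sloping bore of the aluminium block, until it is at or near the stuck core pin, and let go of it there. Then take hold of the rod again at the short grip behind its collar and push it fully home, collar against the block, so that the core pin is driven out at the lower end; let go. Leave the multimeter and the solder spool where they are.

Things in the scene. Friction and masses are not known exactly. Their poses are not given: they have to be found in the camera images.
- rod_mid (a point): Middle of the loose plain steel ejector rod, on its axis, 84 mm behind the tip, near the balance point. Rod: 168 mm long, 0.15 kg; x axis along the rod towards the tip. From the tip back: 120 mm plain round shank 16 mm in diameter, then a collar 28 mm in diameter and 8 mm thick, then a ringed grip 16 mm in diameter, 40 mm long. At first it lies level in its rest.
- rod_tip (a point): Centre of the rod's tip (the end of the plain shank, which goes into the bore), 84 mm ahead of rod_mid; the last 7 mm taper to 10 mm in diameter. x axis as for rod_mid.
- rod_collar (a point): Centre of the collar's front face (the face that comes to sit on the block), on the rod's axis, 120 mm behind the tip.
- rod_grip (a point): Centre of the ringed grip behind the collar, on the rod's axis, 148 mm behind the tip; the grip is 16 mm in diameter and 40 mm long. Let go half way in, the rod sags about 3 degrees at the tail in the bore's clearance; line it up with the bore again before pushing, for pushed crooked it can wedge.
- rest: Fixed grey rest, base 196 x 64 x 10 mm, origin under its centre, x as the rod lies. Two saddles carry the rod, axis 45 mm above the worktop: one 6 to 26 mm behind the tip, cheeks 4 mm above the axis; one round the ringed grip, cheeks 12 mm above the axis. So fingers at first reach only the shank, 26 to 120 mm behind the tip. The rod lifts straight up out of it.
- mouth (a point): Centre of the bore's mouth, 124 mm above the worktop, in the upper, square end face (52 x 52 mm) of the block. x axis points into the block along the bore and dips 30 degrees below level; z points upward, 30 degrees from vertical. Bore 19 mm in diameter, 4 mm chamfer at the mouth, 140 mm straight through; end face square to it. Nothing stands in front of the mouth.
- block: Fixed aluminium block, 52 x 52 x 140 mm, sloping 30 degrees on two legs on a steel base plate 175 x 90 x 10 mm. Origin on the worktop, 85 mm level distance from under the mouth, towards the lower end; x is the level direction of the bore.
- core (a joint): Travel in m of the stuck core pin (dark steel, 15 mm diameter, 80 mm long) down the bore. 0 at the start: its upper end lies 55 mm inside the mouth and stops the rod. It sticks with about 5 N of friction, stays where it is pushed and is captive. With the rod's collar against the block it reads about 0.065 (limit 0.068) and the pin stands 60 mm out of the lower end.
- multimeter: Hand multimeter lying face up, loose bystander, 145 x 70 x 43 mm; origin under its centre.
- solder_spool: Spool of solder standing on its flange, loose bystander, 56 mm in diameter, 45 mm high; origin under its centre.
There are look-alikes about, which are no part of the job. Of the things shaped like the part that bears rod_mid, the bare steel one is meant.

How it is judged:
On the way, in this order (a step that is already met when the one before it is completed fails the run):
1. the rod stands partway in the bore (tip 35 to 95 mm deep), let go and at rest (x of rod_tip in the frame of mouth between 0.035 and 0.095 m and angle between the x axis of rod_mid and the x axis of mouth, either way round below 0.15 rad and y of rod_tip in the frame of mouth between -0.008 and 0.008 m and z of rod_tip in the frame of mouth between -0.008 and 0.008 m and contact force between the fingers and rod below 0.3 N and linear speed of rod below 0.03 m/s), for 0.2 s.
2. the rod is taken again, by the ringed grip behind its collar (x of rod_tip in the frame of mouth above 0.035 m and angle between the x axis of rod_mid and the x axis of mouth, either way round below 0.15 rad and y of rod_tip in the frame of mouth between -0.008 and 0.008 m and z of rod_tip in the frame of mouth between -0.008 and 0.008 m and contact force between the fingers and rod above 1 N and distance between the grasp point and rod_grip below 0.035 m), for 0.1 s.
At the end, for the whole second after the job is handed in: The rod is home in the bore: collar face within 7 mm of the mouth centre, tip more than 114 mm deep and within 8 mm of the bore's axis, rod within 0.15 rad of the bore's direction; the core pin driven at least 58 mm; the rod let go and at rest (x of rod_tip in the frame of mouth above 0.114 m and angle between the x axis of rod_mid and the x axis of mouth, either way round below 0.15 rad and y of rod_tip in the frame of mouth between -0.008 and 0.008 m and z of rod_tip in the frame of mouth between -0.008 and 0.008 m and distance between rod_collar and mouth below 0.007 m and value of joint core above 0.058 m and contact force between the fingers and rod below 0.3 N and linear speed of rod below 0.02 m/s); the robot touches nothing.
It fails at once if the multimeter shifted by more than 40 mm (distance of multimeter from where it was at the start of the episode above 0.04 m).
It fails at once if the solder spool shifted by more than 40 mm (distance of solder_spool from where it was at the start of the episode above 0.04 m).
It also fails if it takes over 51 s, if anything falls off the work surface, if the arm or the gripper's body presses on something with over 40 N, if the wrist force passes 120 N, or if a joint passes its speed limit or range.

## Working session

There is one attempt and no reset: what is moved stays moved. The work goes in short steps, Python scripts to look and compute and a tool call to move; the robot and the scene stay as the last step left them, time stands still between calls to the robot, and variables do not carry over. Pictures are saved under pics/ and viewed, at most 10 in all, crops included, and the job is handed in when it is done.

Besides the shell and the picture viewer there is one more tool, called after "Request:" in YAML: its name, and indented under it one key for each argument. step_arm: Moves the arm, as the interface text tells. Its arguments: {"type":"object","properties":{"commands":{"type":"array"},"fingers":{"type":"number"},"grip_force":{"type":"number"}},"required":["commands"]}

```bash
mkdir -p pics; ls
python3 - <<'E'
from cell import *
import cv2,numpy as np
print(observe())
for c in ("top","side"):
    im=read_camera(c); cv2.imwrite(f"pics/{c}0.png",im[:,:,::-1])
    for n in ("rod_mid","rod_tip","rod_collar","rest","mouth","block","multimeter","solder_spool"):
        print(c,n,[(np.round(d["at"],3).tolist(),round(d["confidence"],2)) for d in search_frame(c,n)])
    g=get_calibration(c); print(np.round(g["world_from_camera"],3).tolist(), g["camera_matrix"], g["dist_coeffs"])
print(observe()["time"])
E
```

```text
pics
{'time': 0.0, 'qpos': array([ 1.02298210e+00,  3.42719367e-01,  1.52500602e+00, -9.57853952e-06,
        1.27541087e+00, -1.46024229e-01]), 'qvel': array([ 0.00052127, -0.00173732,  0.00095474,  0.00218512, -0.00073569,
       -0.00030111]), 'joint_efforts': array([ 1.96549387e-03, -4.31246102e+01, -2.44228971e+01,  7.20012467e-02,
        5.57217922e-02, -9.72514545e-05]), 'tool_pos': array([0.20508971, 0.48284196, 0.22605055]), 'tool_rot': array([-3.14006415e+00, -2.15541209e-04,  2.73980529e+00]), 'contact_force': array([ 0.2792188 ,  0.15155575, -0.39325801]), 'torque': array([-0.01397757, -0.00099819, -0.00799512]), 'grip_force': 0.0, 'opening': 0.0915940344860954}
top rod_mid [([0.449, 0.042, 0.052], 0.82), ([0.69, -0.32, 0.017], 0.78)]
top rod_tip [([0.688, -0.32, 0.017], 0.89), ([0.449, 0.039, 0.055], 0.55)]
top rod_collar [([0.451, 0.042, 0.052], 0.78), ([0.692, -0.324, 0.023], 0.71)]
top rest [([0.449, 0.038, 0.01], 0.84)]
top mouth [([0.614, 0.013, 0.085], 0.82)]
top block [([0.619, 0.014, 0.08], 0.63)]
top multimeter [([0.559, 0.421, 0.028], 0.85)]
top solder_spool [
[... 335 characters left out ...]
ide rod_mid [([0.682, -0.29, 0.02], 0.71)]
side rod_tip []
side rod_collar [([0.682, -0.294, 0.022], 0.41)]
side rest [([0.42, 0.062, 0.009], 0.74), ([0.64, 0.09, 0.105], 0.69)]
side mouth [([0.644, 0.087, 0.108], 0.83)]
side block [([0.644, 0.089, 0.103], 0.63)]
side multimeter [([0.549, 0.435, 0.033], 0.64)]
side solder_spool [([0.516, -0.219, 0.035], 0.5), ([0.55, 0.44, 0.031], 0.17)]
[[-0.754, 0.272, -0.598, -0.393], [-0.656, -0.326, 0.68, 1.152], [-0.01, 0.906, 0.424, 0.799], [0.0, 0.0, 0.0, 1.0]] [[612.12304797   0.         313.67320941]
 [  0.         612.12304797 251.36357377]
 [  0.           0.           1.        ]] [-0.06435939  0.          0.          0.          0.        ]
0.9
```

View pics/top0.png

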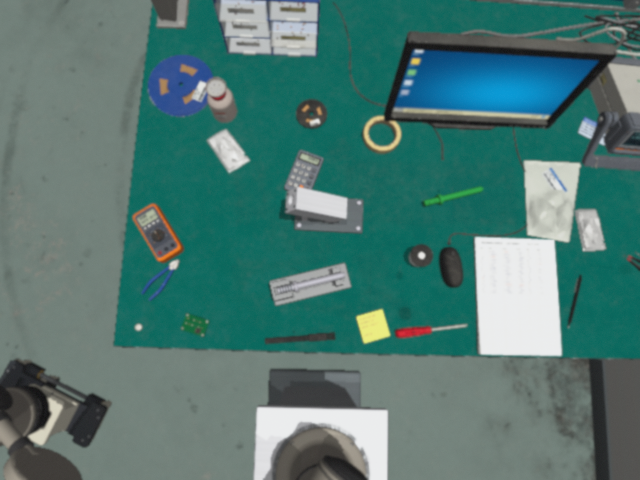

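View pics/side0.png

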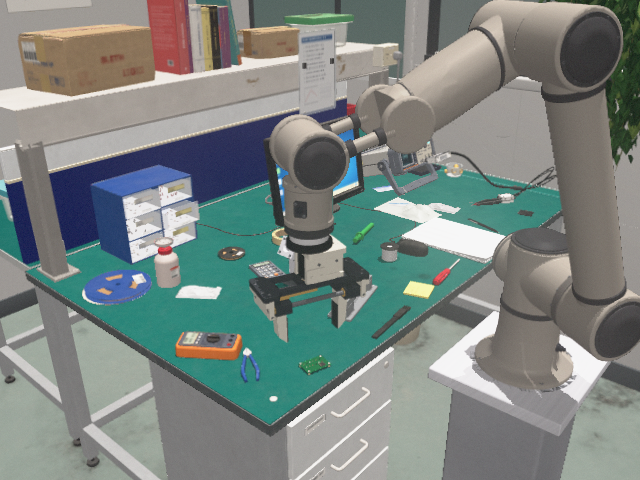

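The top view shows two rod-shaped things: a grey rod in the rest at about (310,283), and a green rod at (453,196). The steel one in the rest is the one I want. I'll check it in a close crop.

Run:
```python
import cv2
im=cv2.imread("pics/top0.png")[175:315,255:385]
cv2.imwrite("pics/crop0.png",cv2.resize(im,None,fx=4.28,fy=4.28,interpolation=cv2.INTER_CUBIC))
```

```text
(no output)
```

View pics/crop0.png

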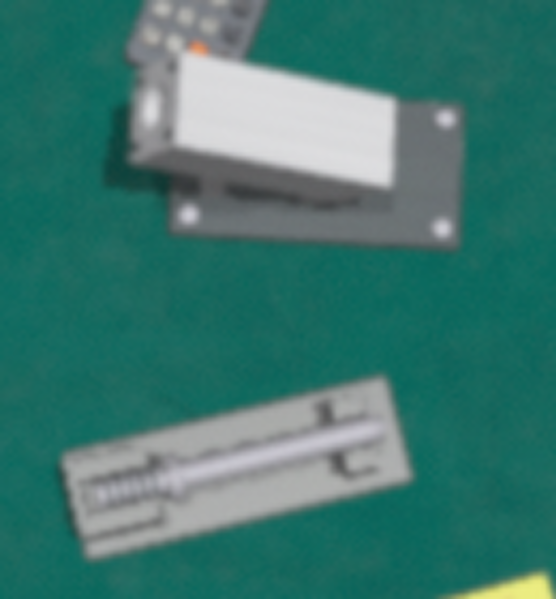

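The crop shows the bare steel rod lying in the rest. Its tip is at the right, crop (382,429), full picture about (344,275). The ringed tail is at the left, about (276,290). The block's mouth faces left, at about (290,201). The green rod is the look-alike.

The tool can't be tilted, so I'll have to pivot the rod inside the fingers.

```bash
cat > h.py <<'E'
from cell import *
import cv2,numpy as np
def ray(c,uv,g=None):
    g=g or get_calibration(c); K=np.array(g["camera_matrix"]);D=np.array(g["dist_coeffs"]);T=np.array(g["world_from_camera"])
    n=cv2.undistortPoints(np.array([[uv]],float),K,D)[0,0]
    d=T[:3,:3]@np.array([n[0],-n[1],-1]); return T[:3,3],d
def onz(c,uv,z,g=None):
    o,d=ray(c,uv,g); return o+d*(z-o[2])/d[2]
def proj(c,P,g=None):
    g=g or get_calibration(c); K=np.array(g["camera_matrix"]);D=np.array(g["dist_coeffs"]);T=np.array(g["world_from_camera"])
    p=(np.atleast_2d(P)-T[:3,3])@T[:3,:3]; p=p*[1,-1,-1]
    return cv2.projectPoints(p,np.zeros(3),np.zeros(3),K,D)[0][:,0]
def tri(obs): # [(cam,uv,g)]
    A=np.zeros((3,3));b=np.zeros(3)
    for c,uv,g in obs:
        o,d=ray(c,uv,g); d/=np.linalg.norm(d); M=np.eye(3)-np.outer(d,d); A+=M;b+=M@o
    return np.linalg.solve(A,b)
E
python3 - <<'E'
from h import *
f=lambda u,v:(255+u/4.28,175+v/4.28)
np.set_printoptions(precision=4,suppress=True)
t=onz("top",f(383,429),.045);e=onz("top",f(86,494),.045)
print("tip",t,"tail",e,np.linalg.norm(t-e),np.degrees(np.arctan2(*(t-e)[[1,0]])))
r=[onz("top",f(*p),.01) for p in((387,377),(411,480),(88,559),(62,455))]
print("rest c",np.mean(r,0),"head",[np.degrees(np.arctan2(*(a-b)[[1,0]])) for a,b in((r[0],r[3]),(r[1],r[2]))],np.linalg.norm(r[0]-r[3]),np.linalg.norm(r[0]-r[1]))
print("mouth",onz("top",f(151,110),.124))
b=[onz("top",f(*p),.01) for p in((463,103),(457,247),(171,235))]
print("base",b,np.degrees(np.arctan2(*(b[1]-b[2])[[1,0]])),np.linalg.norm(b[1]-b[2]),np.linalg.norm(b[0]-b[1]), "centre",(b[0]+b[2])/2)
g=get_calibration("wrist");print(np.array(g["world_from_camera"]));print(observe()["tool_rot"])
E
```

```text
tip [ 0.4695 -0.0446  0.045 ] tail [0.4272 0.1228 0.045 ] 0.17261751858793115 -75.81045981878854
rest c [0.4479 0.037  0.01  ] head [np.float64(-74.56342341346456), np.float64(-74.53669997911035)] 0.19680436025444709 0.0623277983688635
mouth [0.6306 0.0921 0.124 ]
base [array([ 0.6739, -0.0931,  0.01  ]), array([ 0.5842, -0.0904,  0.01  ]), array([0.5854, 0.0814, 0.01  ])] -90.40163485502777 0.1717498541536754 0.08971321196438008 centre [ 0.6296 -0.0059  0.01  ]
[[ 0.3921 -0.8823 -0.2603  0.1339]
 [ 0.9199  0.3756  0.1124  0.5133]
 [-0.0014 -0.2836  0.959   0.3847]
 [ 0.      0.      0.      1.    ]]
[ 3.1414 -0.      2.7398]
```

Request:
step_arm:
  commands:
    - {"translation": [0, 0, 0], "roll": 0.1125}
    - {"translation": [0, 0, 0], "roll": 0.1125}
    - {"translation": [0, 0, 0], "roll": 0.1125}
    - {"translation": [0, 0, 0], "roll": 0.1125}
    - {"translation": [0, 0, 0], "roll": 0.1125}
    - {"translation": [0, 0, 0], "roll": 0.1125}
    - {"translation": [0, 0, 0], "roll": 0.1125}
    - {"translation": [0, 0, 0], "roll": 0.1125}
    - {"translation": [-39.4, 9.6, 0], "roll": 0}
    - {"translation": [-39.4, 9.6, 0], "roll": 0}
    - {"translation": [-39.4, 9.6, 0], "roll": 0}
    - {"translation": [-39.4, 9.6, 0], "roll": 0}
    - {"translation": [-39.4, 9.6, 0], "roll": 0}
    - {"translation": [-39.4, 9.6, 0], "roll": 0}
    - {"translation": [-39.4, 9.6, 0], "roll": 0}
    - {"translation": [-39.4, 9.6, 0], "roll": 0}
    - {"translation": [-39.4, 9.6, 0], "roll": 0}
    - {"translation": [-39.4, 9.6, 0], "roll": 0}
    - {"translation": [-39.4, 9.6, 0], "roll": 0}
    - {"translation": [-39.4, 9.6, 0], "roll": 0}
  fingers: 1

```text
time: 2.57
tool_pos: [0.4427, 0.056, 0.227]
tool_rot: [3.141, 0.0, 1.84]
contact_force: [0.8, -0.2, -0.1]
opening: 0.092
grip_force: 0.0
```

Run:
```python
from h import *
o=observe();print(o["time"],o["tool_pos"],o["tool_rot"],o["qpos"])
g=get_calibration("wrist");im=read_camera("wrist");cv2.imwrite("pics/w1.png",im[:,:,::-1])
np.save("g1.npy",g,allow_pickle=True)
for n in ("rod_mid","rod_tip","rod_collar","rod_grip","mouth","rest"): print(n,[(np.round(d["at"],4).tolist(),round(d["confidence"],2)) for d in search_frame("wrist",n)])
im=read_camera("side");cv2.imwrite("pics/s1.png",im[:,:,::-1])
```

```text
2.5667 [0.44266939 0.05602257 0.22701358] [3.14072240e+00 1.04841563e-04 1.83960082e+00] [-4.63074599e-02  1.96631228e-01  1.72535845e+00  1.81140721e-04
  1.21874309e+00 -3.15174383e-01]
rod_mid [([0.4477, 0.048, 0.0525], 0.91)]
rod_tip [([0.4444, 0.0529, 0.0538], 0.63)]
rod_collar [([0.4477, 0.0491, 0.057], 0.73)]
rod_grip []
mouth [([0.6096, 0.0729, 0.1003], 0.71)]
rest [([0.4441, 0.0507, 0.0149], 0.82), ([0.6102, 0.0711, 0.1022], 0.68)]
```

View pics/w1.png

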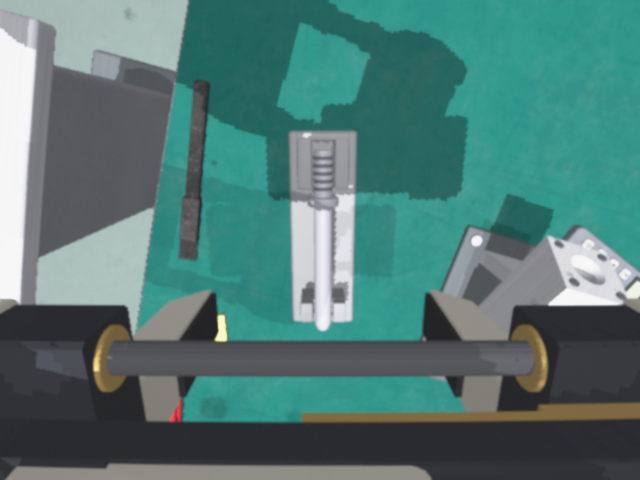

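The wrist view shows the rod along the image's vertical axis: tip (323,325), collar (323,201), tail (322,142). The block's mouth shows at about (588,269).

Run:
```python
from h import *
np.set_printoptions(precision=4,suppress=True)
g=np.load("g1.npy",allow_pickle=True).item()
t=onz("wrist",(323,328),.045,g);e=onz("wrist",(322,141),.049,g);c=onz("wrist",(323,201),.050,g)
print(t,e,c,np.linalg.norm(t-e),np.linalg.norm(t-c),np.degrees(np.arctan2(*(c-t)[[1,0]])),np.degrees(np.arctan2(*(e-t)[[1,0]])))
m=onz("wrist",(588,269),.124,g);print("mouth",m, proj("top",[m,t,e]))
w=cv2.imread("pics/w1.png")[215:325,420:640];w=cv2.resize(w,None,fx=3,fy=3,interpolation=cv2.INTER_CUBIC)
s=cv2.imread("pics/s1.png")[190:340,240:460];s=cv2.resize(s,None,fx=3,fy=3,interpolation=cv2.INTER_CUBIC)[:,:660]
s=s[:265+185]
cv2.imwrite("pics/c2.png",np.vstack([w,s])[:600])
```

```text
[ 0.4721 -0.045   0.045 ] [0.4245 0.1239 0.049 ] [0.4387 0.0756 0.05  ] 0.17552012061461808 0.12524428722240802 105.4721661935689 105.73625504291107
mouth [0.6324 0.0911 0.124 ] [[290.7442 199.9463]
 [344.684  274.1653]
 [274.4809 291.3923]]
```

View pics/c2.png

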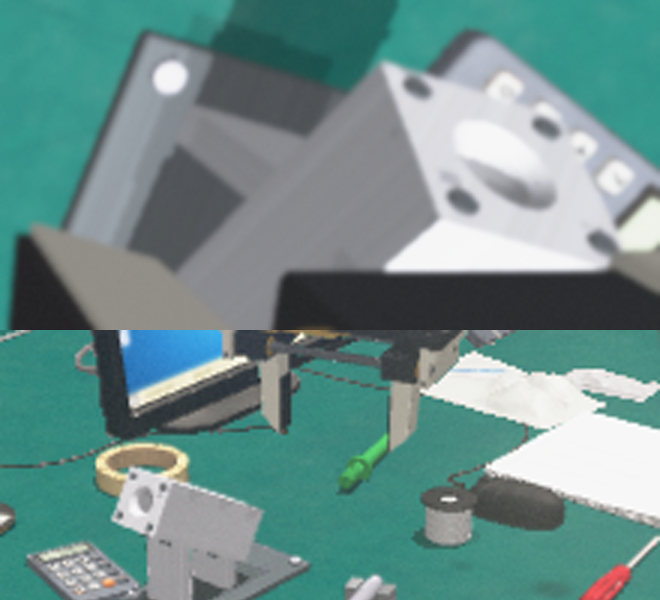

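The wrist crop shows the mouth centre at about (589,270) in the full picture, with its four screw holes. The side crop puts it at about (288,247).

Run:
```python
from h import *
np.set_printoptions(precision=4,suppress=True)
g=np.load("g1.npy",allow_pickle=True).item()
W=lambda u,v:(420+u/3,215+v/3); S=lambda u,v:(240+u/3,190+(v-330)/3)
gt=get_calibration("top");gs=get_calibration("side")
print(tri([("wrist",(588.7,269.8),g),("side",S(144.5,501),gs),("top",(290.3,200.7),gt)]),tri([("wrist",(588.7,269.8),g),("side",S(144.5,501),gs)]))
print("z.124",onz("wrist",(588.7,269.8),.124,g),onz("side",S(144.5,501),.124,gs))
for a,b,z in(((463,201),(602,240),.14),((418,88),(546,127),.108)):
    A=onz("wrist",W(*a),z,g);B=onz("wrist",W(*b),z,g);print(A,B,np.degrees(np.arctan2(*(B-A)[[1,0]])),np.linalg.norm(A-B))
# top edges of base plate for heading
f=lambda u,v:(255+u/4.28,175+v/4.28)
a,b=onz("top",f(395,97),.08),onz("top",f(390,187),.08)
```

```text
[0.6306 0.0912 0.1242] [0.6319 0.09   0.1231]
z.124 [0.6332 0.0906 0.124 ] [0.6279 0.0922 0.124 ]
[0.6145 0.0823 0.14  ] [0.6509 0.0821 0.14  ] -0.3130578784257066 0.036408434846294524
[0.6151 0.1007 0.108 ] [0.6516 0.1001 0.108 ] -0.9600390436353884 0.03658447347337434
```

Request:
step_arm:
  commands:
    - {"translation": [0, 0, 40], "roll": 0}
    - {"translation": [0, 0, 40], "roll": 0}
    - {"translation": [0, 0, 40], "roll": 0}
    - {"translation": [0, 0, 40], "roll": 0}
    - {"translation": [0, 0, 26], "roll": 0}
    - {"translation": [0, 0, 15], "roll": 0}
    - {"translation": [0, 0, 0], "roll": 0}

```text
time: 3.55
tool_pos: [0.4395, 0.0593, 0.0231]
tool_rot: [-3.136, -0.002, 1.842]
contact_force: [-0.6, 0.6, -0.4]
opening: 0.092
grip_force: 0.0
```

Request:
step_arm:
  commands:
    - {"translation": [0, 0, 0], "roll": 0}
    - {"translation": [0, 0, 0], "roll": 0}
    - {"translation": [0, 0, 0], "roll": 0}
    - {"translation": [0, 0, 0], "roll": 0}
    - {"translation": [0, 0, 0], "roll": 0}
    - {"translation": [0, 0, 0], "roll": 0}
    - {"translation": [0, 0, 0], "roll": 0}
    - {"translation": [0, 0, 0], "roll": 0}
  fingers: 0
  grip_force: 3

```text
time: 4.22
tool_pos: [0.4421, 0.058, 0.0259]
tool_rot: [3.141, 0.0, 1.84]
contact_force: [-0.3, -0.4, 0.3]
opening: 0.0429
grip_force: 0.0
```

Request:
step_arm:
  commands:
    - {"translation": [0, 0, 0], "roll": 0}
    - {"translation": [0, 0, 0], "roll": 0}
    - {"translation": [0, 0, 0], "roll": 0}
    - {"translation": [0, 0, 0], "roll": 0}
    - {"translation": [0, 0, 0], "roll": 0}
    - {"translation": [0, 0, 0], "roll": 0}
    - {"translation": [0, 0, 0], "roll": 0}

```text
time: 4.8
tool_pos: [0.4429, 0.0581, 0.0259]
tool_rot: [3.14, 0.0, 1.84]
contact_force: [4.1, 1.5, -0.3]
opening: 0.0158
grip_force: 3.0
```

Request:
step_arm:
  commands:
    - {"translation": [-0.2, 0, -5], "roll": 0}
    - {"translation": [-0.2, 0, -4.2], "roll": 0}
    - {"translation": [-0.5, 0, -4.5], "roll": 0}
    - {"translation": [-0.7, 0, -4.5], "roll": 0}
    - {"translation": [-1, 0, -4.5], "roll": 0}
    - {"translation": [-1, 0, -4.5], "roll": 0}
    - {"translation": [0, 0, 0], "roll": 0}
    - {"translation": [0, 0, 0], "roll": 0}

```text
time: 5.47
tool_pos: [0.4425, 0.0544, 0.053]
tool_rot: [-3.141, -0.0, 1.84]
contact_force: [-0.1, 0.7, -1.7]
opening: 0.016
grip_force: 3.0
```

Run:
```python
from h import *
im=read_camera("side")[:,:,::-1]; w=read_camera("wrist")[:,:,::-1]
s=cv2.resize(im[200:340,280:440],None,fx=4,fy=4,interpolation=cv2.INTER_CUBIC)[:560,:560]
cv2.imwrite("pics/s3.png",im);cv2.imwrite("pics/w3.png",w)
cv2.imwrite("pics/c3.png",np.hstack([s[:,:480],cv2.resize(w,(320,240))[:0+240].repeat(1,0) if 0 else cv2.copyMakeBorder(cv2.resize(w,(320,240)),0,320,0,0,cv2.BORDER_CONSTANT)]))
```

```text
(no output)
```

View pics/c3.png

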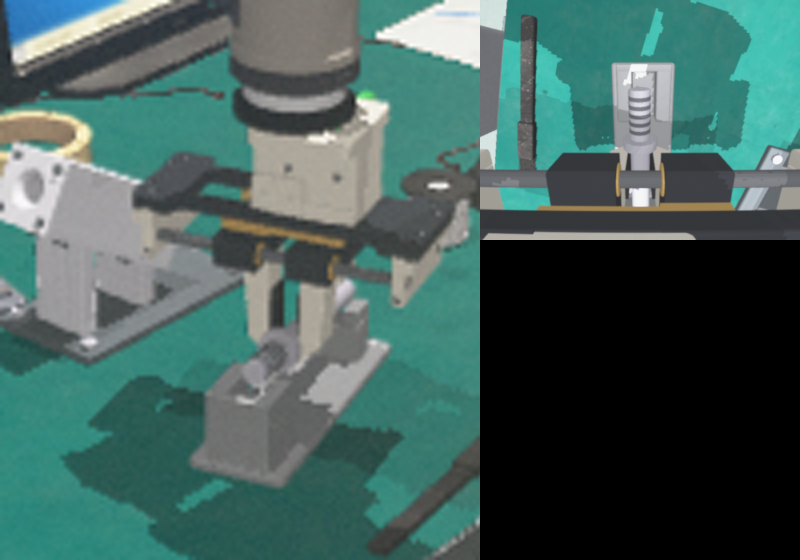

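The side crop shows the rod in the fingers above the rest, with its tail at about (255,375) and its tip at about (345,290). I'll compare predicted tip and tail pixels for different tilts.

```bash
cat >> h.py <<'E'
def rodpts(G,back,head,tilt): # G grasp point, back = mm behind tip of grasp; returns tip, collar, tail
    h=np.radians(head);t=np.radians(tilt);d=np.array([np.cos(h)*np.cos(t),np.sin(h)*np.cos(t),-np.sin(t)])
    return np.array([G+d*back/1000,G+d*(back-124)/1000,G+d*(back-168)/1000])
E
python3 - <<'E'
from h import *
np.set_printoptions(precision=1,suppress=True)
G=np.array([.4425,.0544,.072])
for t in(0,5,10,15,20):
    print(t,((proj("side",rodpts(G,105,-74.55,t))-[280,200])*4).tolist(), proj("wrist",rodpts(G,105,-74.55,t))[1:].tolist())
E
```

```text
0 [[348.2535779119801, 254.86272152671881], [277.14608215025055, 334.28113924922627], [249.60370575754018, 365.0237288035712]] [[322.54927171203735, 289.94711889490065], [322.5438317963078, 174.0093514598582]]
5 [[347.66164869056774, 267.32397904395907], [277.23117805979973, 331.9055121878737], [249.85373233555083, 356.9957600271232]] [[322.5664681777812, 291.8125627673081], [322.608103125417, 176.37644958937648]]
10 [[346.6474309577411, 280.12484871034553], [277.40413333954893, 329.44755372483496], [250.41038398052774, 348.6659769056846]] [[322.5838791190905, 294.0583584455661], [322.67711124480445, 180.40003468456501]]
15 [[345.21952182852647, 293.18229198909603], [277.6636777860567, 326.9264918637], [251.27001754603975, 340.1037196358384]] [[322.60135274516404, 296.6761650522196], [322.7505403532008, 186.2340330848955]]
20 [[343.3885457212566, 306.4127775978809], [278.0078368379245, 324.362101469334], [252.42614501392836, 331.3809218102606]] [[322.6187273313863, 299.65299700561775], [322.82787964591034, 194.02068964787009]]
```

Request:
step_arm:
  commands:
    - {"translation": [-1.2, 0, -4.3], "roll": 0}
    - {"translation": [-1.5, 0, -4.3], "roll": 0}
    - {"translation": [-1.7, 0, -4.3], "roll": 0}
    - {"translation": [-2, 0, -4.2], "roll": 0}
    - {"translation": [-2.1, 0, -4.1], "roll": 0}
    - {"translation": [-2.2, 0, -4], "roll": 0}
    - {"translation": [0, 0, 0], "roll": 0}
    - {"translation": [0, 0, 0], "roll": 0}

```text
time: 6.23
tool_pos: [0.446, 0.0441, 0.0784]
tool_rot: [3.141, 0.0, 1.839]
contact_force: [0.2, -0.1, -1.0]
opening: 0.0156
grip_force: 3.5
```

Run:
```python
from h import *
np.set_printoptions(precision=1,suppress=True)
o=observe();G=o["tool_pos"]+[0,0,.019]
im=read_camera("side")[:,:,::-1];w=read_camera("wrist")[:,:,::-1]
cv2.imwrite("pics/s4.png",im);cv2.imwrite("pics/w4.png",w)
cv2.imwrite("pics/c4.png",np.hstack([cv2.resize(im[240:315,320:395],(600,600),interpolation=cv2.INTER_CUBIC)]))
for t in(0,5,10,15,20,25,30):
    print(t,np.round((proj("side",rodpts(G,105,-74.55,t))-[320,240])*8).tolist())
```

```text
0 [[389.0, 108.0], [247.0, 262.0], [192.0, 322.0]]
5 [[387.0, 133.0], [247.0, 257.0], [193.0, 305.0]]
10 [[385.0, 159.0], [248.0, 252.0], [194.0, 289.0]]
15 [[383.0, 185.0], [248.0, 247.0], [196.0, 271.0]]
20 [[379.0, 212.0], [249.0, 242.0], [198.0, 254.0]]
25 [[374.0, 239.0], [250.0, 237.0], [201.0, 236.0]]
30 [[369.0, 265.0], [251.0, 232.0], [204.0, 218.0]]
```

View pics/c4.png

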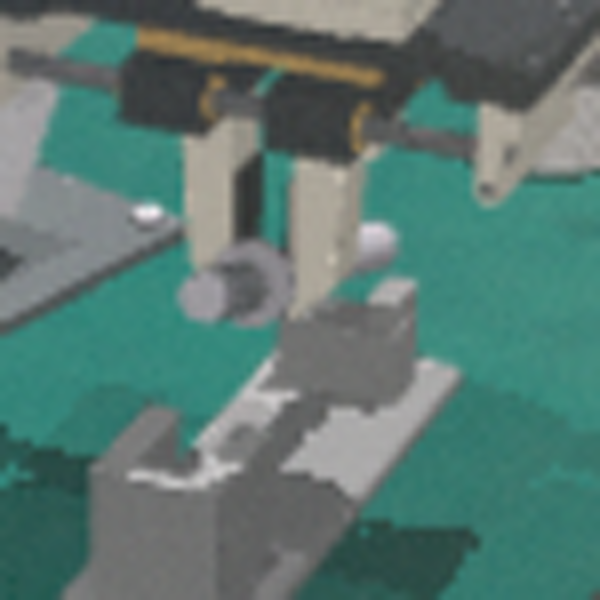

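The crop shows the tail end at (203,299), the collar at about (258,282) and the tip at (378,245). That puts the tilt at about 18°, but with a constant vertical offset. I'll check for camera bias against the fixed rest and the fingertip.

Run:
```python
from h import *
c=np.array([.4483,.0375,0]);h=np.radians(-74.55);d=np.array([np.cos(h),np.sin(h),0]);n=np.array([-d[1],d[0],0])
P=[c+d*.098+n*.032+[0,0,.01],c+d*.098-n*.032+[0,0,.01],c-d*.098-n*.032+[0,0,.01]]
pr=lambda P:np.round((proj("side",P)-[320,240])*8).tolist()
print(pr(P))
o=observe();T=o["tool_pos"];n2=np.array([np.sin(1.84),-np.cos(1.84),0]);d2=np.array([np.cos(1.84),np.sin(1.84),0])
print("finger bottom corners",pr([T+n2*s*a+d2*b for s in(-1,1) for a in(.008,.018) for b in (-.0095,.0095)]))
# fit rod: tip, collar, tail px with G height & tilt & back free
from scipy.optimize import least_squares
obs=np.array([[378,245],[258,282],[203,299]])/8+[320,240]
G=T+[0,0,.019]
def f(x): return (proj("side",rodpts(G+[0,0,x[0]],105+x[2]*1000,-74.55,x[1]*100))-obs).ravel()
r=least_squares(f,[0,.15,0],x_scale=.01);print(r.x,r.fun*8)
```

```text
[[293.0, 321.0], [468.0, 357.0], [248.0, 632.0]]
finger bottom corners [[304.0, 284.0], [282.0, 309.0], [333.0, 290.0], [311.0, 315.0], [258.0, 275.0], [235.0, 300.0], [229.0, 269.0], [206.0, 294.0]]
[-0.01411645  0.19180356  0.00447843] [ 5.25367979  0.30829693 -4.42221926  1.03395975 -0.12719381 -1.22230312]
```

The rod pivoted to about 19° and slipped roughly 10 mm low in the pads. I'll firm up the grip, carry the rod to the mouth, and let the bore bring it to 30° as it goes in.

Request:
step_arm:
  commands:
    - {"translation": [0, 0, 0], "roll": 0}
    - {"translation": [0, 0, 0], "roll": 0}
    - {"translation": [0, 0, -15], "roll": 0}
    - {"translation": [0, 0, -24], "roll": 0}
    - {"translation": [0, 0, -24], "roll": 0.07}
    - {"translation": [0, 0, -24], "roll": 0.07}
    - {"translation": [0, 0, 0], "roll": 0.07}
    - {"translation": [0, 0, 0], "roll": 0.07}
    - {"translation": [20, 0, 0], "roll": 0}
    - {"translation": [32, 0, 0], "roll": 0}
    - {"translation": [36, 0, 0], "roll": 0}
    - {"translation": [36, 0, 0], "roll": 0}
    - {"translation": [32, 0, 0], "roll": 0}
    - {"translation": [20, 0, 0], "roll": 0}
    - {"translation": [0, 26, 0], "roll": 0}
    - {"translation": [0, 36, 0], "roll": 0}
    - {"translation": [0, 36, 0], "roll": 0}
    - {"translation": [0, 36, 0], "roll": 0}
    - {"translation": [0, 32, 0], "roll": 0}
    - {"translation": [0, 18, 0], "roll": 0}
  grip_force: 20

```text
time: 8.0
tool_pos: [0.6345, 0.2177, 0.1641]
tool_rot: [3.141, 0.0, 1.559]
contact_force: [-0.7, -0.7, -1.2]
opening: 0.0152
grip_force: 20.3
```

Request:
step_arm:
  commands:
    - {"translation": [0, 0, 0], "roll": 0}
    - {"translation": [0, 0, 0], "roll": 0}

```text
time: 8.17
tool_pos: [0.6316, 0.2179, 0.1637]
tool_rot: [-3.139, 0.0, 1.559]
contact_force: [-0.7, -0.3, -2.0]
opening: 0.0155
grip_force: 20.3
```

Run:
```python
from h import *
o=observe();print(o["time"],o["tool_pos"],o["tool_rot"],o["opening"],o["grip_force"])
np.save("g5.npy",get_calibration("wrist"),allow_pickle=True)
w=read_camera("wrist")[:,:,::-1];im=read_camera("side")[:,:,::-1];t=read_camera("top")[:,:,::-1]
for n,i in(("s5",im),("w5",w),("t5",t)): cv2.imwrite(f"pics/{n}.png",i)
p=proj("side",[o["tool_pos"]])[0];print(p)
a=cv2.resize(im[170:295,200:350],(720,600),interpolation=cv2.INTER_CUBIC)
cv2.imwrite("pics/c5.png",a)
```

```text
8.1667 [0.63164203 0.21793191 0.16365735] [-3.13940243e+00  3.44150649e-04  1.55922985e+00] 0.015491269091670874 20.34168257083266
[251.94499943 248.32694189]
```

View pics/c5.png

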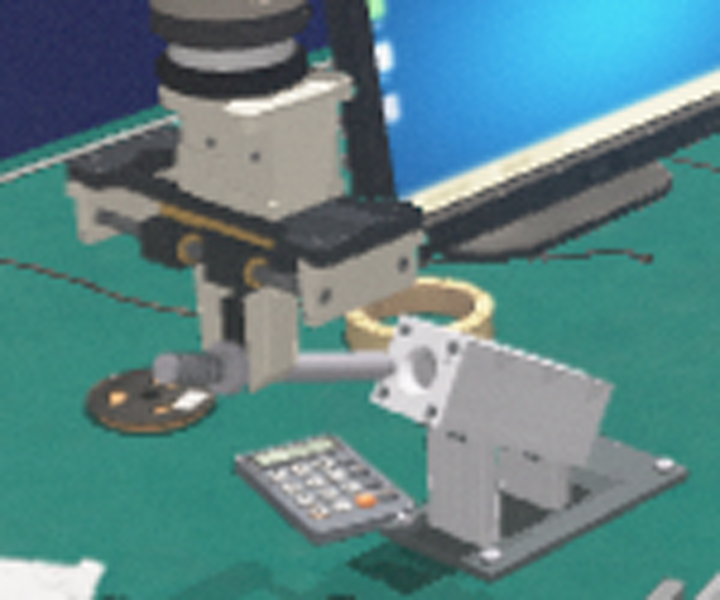

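The side crop shows the rod nearly level in the image, with tail (165,368), collar (232,370) and tip about (389,364). The mouth is at (420,370).

Run:
```python
from h import *
from scipy.optimize import least_squares
np.set_printoptions(precision=4,suppress=True)
T=np.array([.6316,.2179,.1637]);G=T+[0,0,.019]
pr=lambda P:np.round((proj("side",P)-[200,170])*4.8).tolist()
print("mouth",pr([[.631,.091,.124]]),"TCPs",pr([T+[s*.0,b,0] for s in(1,) for b in(-.0095,.0095)]))
for t in(10,15,20,25): print(t,pr(rodpts(G-[0,0,.009],105,-90.6,t)))
m=np.array([420,370]);bias=m-np.array(pr([[.631,.091,.124]])[0])
obs=(np.array([[389,364],[235,369],[165,368]])-bias)/4.8+[200,170]
f=lambda x:(proj("side",rodpts(G+[0,0,x[0]],105+x[2]*1000,-90.6,x[1]*100))-obs).ravel()
r=least_squares(f,[0,.15,0],x_scale=.01);print(bias,r.x,r.fun*4.8, rodpts(G+[0,0,r.x[0]],105+r.x[2]*1000,-90.6,r.x[1]*100)[0])
g=np.load("g5.npy",allow_pickle=True).item()
print("wrist pred",proj("wrist",rodpts(G-[0,0,.009],105,-90.6,r.x[1]*100),g))
w=cv2.imread("pics/w5.png");cv2.imwrite("pics/c5w.png",w)
```

```text
mouth [[421.0, 367.0]] TCPs [[263.0, 370.0], [236.0, 382.0]]
10 [[390.0, 329.0], [221.0, 364.0], [156.0, 378.0]]
15 [[388.0, 345.0], [222.0, 361.0], [158.0, 367.0]]
20 [[385.0, 361.0], [222.0, 358.0], [159.0, 356.0]]
25 [[381.0, 377.0], [223.0, 355.0], [162.0, 346.0]]
[-1.  3.] [-0.0124  0.1848  0.006 ] [ 3.5741  0.8287 -5.2329 -1.4041  1.9789  0.6664] [0.6305 0.1126 0.1351]
wrist pred [[322.347  450.2105]
 [322.4505 288.4463]
 [322.5031 186.61  ]]
```

View pics/c5w.png

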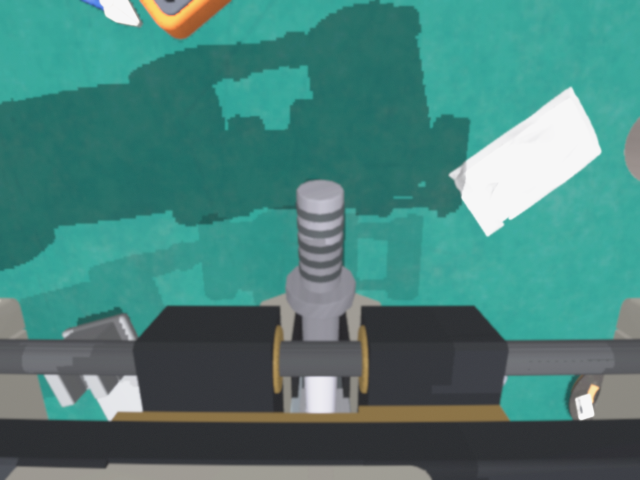

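The wrist view shows the tail (320,190) and collar (320,287) close to the 18.5° prediction, and the rod is aligned sideways. I'll advance along the bore until the tip is about 10 mm in.

Request:
step_arm:
  commands:
    - {"translation": [-3.8, 0, 2], "roll": 0}
    - {"translation": [-3.8, 0, 2], "roll": 0}
    - {"translation": [-3.8, 0, 2], "roll": 0}
    - {"translation": [-3.8, 0, 2], "roll": 0}
    - {"translation": [-3.8, 0, 2], "roll": 0}
    - {"translation": [-3.8, 0, 2], "roll": 0}
    - {"translation": [-3.8, 0, 2], "roll": 0}
    - {"translation": [0, 0, 0], "roll": 0}
    - {"translation": [0, 0, 0], "roll": 0}

```text
time: 9.07
tool_pos: [0.6315, 0.1913, 0.151]
tool_rot: [-3.141, -0.0, 1.559]
contact_force: [0.9, 0.8, -2.5]
opening: 0.0152
grip_force: 20.3
```

Request:
step_arm:
  commands:
    - {"translation": [-3.8, 0, 2], "roll": 0}
    - {"translation": [0, 0, 0], "roll": 0}
    - {"translation": [0, 0, 0], "roll": 0}

```text
time: 9.32
tool_pos: [0.6315, 0.1877, 0.1492]
tool_rot: [3.141, -0.0, 1.56]
contact_force: [-0.3, 0.5, -1.7]
opening: 0.0154
grip_force: 20.3
```

Request:
step_arm:
  commands:
    - {"translation": [-0.9, 0, -2.5], "roll": 0}
    - {"translation": [-0.9, 0, -2.5], "roll": 0}
    - {"translation": [-1, 0, -2.5], "roll": 0}
    - {"translation": [-1, 0, -2.5], "roll": 0}
    - {"translation": [0, 0, 0], "roll": 0}

```text
time: 9.73
tool_pos: [0.6316, 0.1841, 0.1598]
tool_rot: [3.141, -0.001, 1.56]
contact_force: [0.7, 0.3, -2.5]
opening: 0.0153
grip_force: 21.8
```

Request:
step_arm:
  commands:
    - {"translation": [-1.1, 0, -2.4], "roll": 0}
    - {"translation": [-1.1, 0, -2.4], "roll": 0}
    - {"translation": [-1.2, 0, -2.4], "roll": 0}
    - {"translation": [-1.2, 0, -2.4], "roll": 0}
    - {"translation": [0, 0, 0], "roll": 0}

```text
time: 10.15
tool_pos: [0.6316, 0.1791, 0.1694]
tool_rot: [3.141, -0.0, 1.56]
contact_force: [1.2, 1.3, -4.1]
opening: 0.0155
grip_force: 22.2
```

Run:
```python
from h import *
o=observe();print(o["time"],o["tool_pos"],o["contact_force"],o["torque"])
im=read_camera("side")[:,:,::-1];w=read_camera("wrist")[:,:,::-1];cv2.imwrite("pics/s6.png",im);cv2.imwrite("pics/w6.png",w)
a=cv2.resize(im[195:275,210:306],(720,600),interpolation=cv2.INTER_CUBIC)
cv2.imwrite("pics/c6.png",a)
```

```text
10.15 [0.63155111 0.17911342 0.16939218] [ 1.21372161  1.27490599 -4.09487404] [ 0.41865315 -0.10977895  0.09140955]
```

View pics/c6.png

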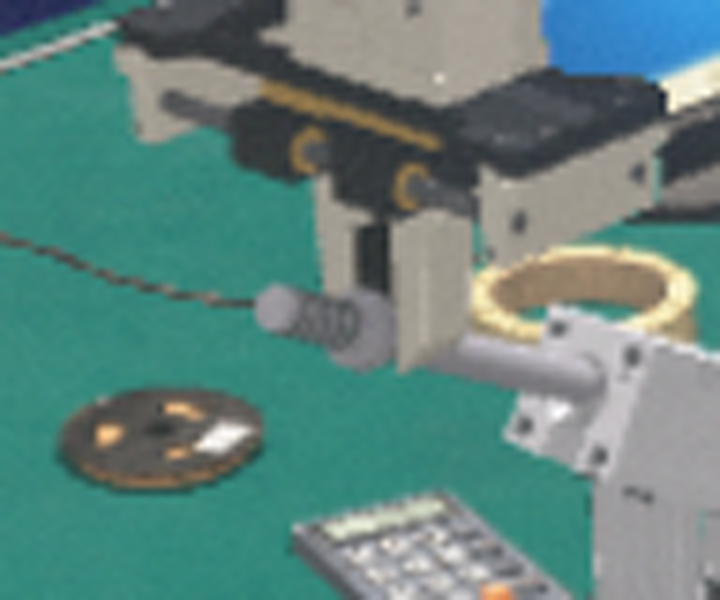

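The rod has tilted more: tail (278,308), collar (368,330). The tip is entering the upper part of the mouth near (598,375). The mouth centre, from the screws, is at (578,392).

Run:
```python
from h import *
from scipy.optimize import least_squares
np.set_printoptions(precision=4,suppress=True)
T=observe()["tool_pos"];G=T+[0,0,.019];M=np.array([.631,.091,.124])
pr=lambda P:np.round((proj("side",P)-[210,195])*7.5,1)
bias=np.array([578,392])-pr([M])[0]
print("bias",bias)
for t in(18,22,26,30): print(t,(pr(rodpts(G-[0,0,.012],110,-90.6,t))+bias).tolist())
def fit(t):
    obs=(np.array([[368,330],[278,308]])-bias)/7.5+[210,195]
    f=lambda x:(proj("side",rodpts(G+[0,0,x[0]],105+x[1]*1000,-90.6,t))[1:]-obs).ravel()
    r=least_squares(f,[0,0],x_scale=.01);return r
h=np.radians(-90.6);d=np.array([np.cos(h)*.866,np.sin(h)*.866,-.5]);up=np.array([np.cos(h)*.5,np.sin(h)*.5,.866])
for t in(20,22,24,26,28,30):
    r=fit(t);P=rodpts(G+[0,0,r.x[0]],105+r.x[1]*1000,-90.6,t)[0];print(t,r.x,np.round(r.fun*7.5,1),"depth",(P-M)@d,"z",(P-M)@up,(pr([P])+bias)[0])
```

```text
bias [-4.3  5.5]
18 [[609.5, 331.8], [362.90000000000003, 335.9], [267.90000000000003, 337.5]]
22 [[604.9000000000001, 352.7], [363.50000000000006, 333.1], [270.30000000000007, 325.5]]
26 [[599.3000000000001, 373.6], [364.20000000000005, 330.2], [273.40000000000003, 313.5]]
30 [[592.8000000000001, 394.2], [365.1, 327.4], [277.1, 301.7]]
20 [-0.0068  0.0086] [ 2.  -9.4 -1.9  9.2] depth 0.006854683685930677 z 0.024969905281351297 [613.7 329.2]
22 [-0.0081  0.0082] [ 1.5 -7.2 -1.4  7. ] depth 0.007651926359305592 z 0.019920305246018153 [610.5 343.1]
24 [-0.0094  0.0077] [ 0.9 -4.9 -0.9  4.8] depth 0.008273124736609556 z 0.014845526016795951 [606.9 357. ]
26 [-0.0107  0.0071] [ 0.3 -2.6 -0.3  2.6] depth 0.00871751640967391 z 0.009751811246892854 [603.  370.8]
28 [-0.012   0.0065] [-0.4 -0.4  0.4  0.4] depth 0.008984556580868353 z 0.004645428752428777 [598.8 384.6]
30 [-0.0134  0.0058] [-1.1  1.8  1.1 -1.8] depth 0.009073918339124604 z -0.0004673372081065315 [594.3 398.3]
```

Request:
step_arm:
  commands:
    - {"translation": [-2.6, 0, 1.5], "roll": 0}
    - {"translation": [-2.6, 0, 1.5], "roll": 0}
    - {"translation": [-2.6, 0, 1.5], "roll": 0}
    - {"translation": [0, 0, 0], "roll": 0}

```text
time: 10.58
tool_pos: [0.6316, 0.1714, 0.1641]
tool_rot: [3.141, -0.0, 1.56]
contact_force: [1.7, 1.7, -2.6]
opening: 0.0155
grip_force: 22.1
```

Request:
step_arm:
  commands:
    - {"translation": [-2.6, 0, 1.5], "roll": 0}
    - {"translation": [-2.6, 0, 1.5], "roll": 0}
    - {"translation": [-2.6, 0, 1.5], "roll": 0}
    - {"translation": [0, 0, 0], "roll": 0}

```text
time: 10.92
tool_pos: [0.6313, 0.1632, 0.1594]
tool_rot: [3.141, 0.0, 1.559]
contact_force: [3.1, 2.4, -4.0]
opening: 0.0151
grip_force: 22.1
```

Request:
step_arm:
  commands:
    - {"translation": [-2.6, 0.5, 1.5], "roll": 0}
    - {"translation": [-2.6, 0.3, 1.5], "roll": 0}
    - {"translation": [-2.6, 0, 1.5], "roll": 0}
    - {"translation": [0, 0, 0], "roll": 0}

```text
time: 11.25
tool_pos: [0.6317, 0.1553, 0.1547]
tool_rot: [-3.141, 0.0, 1.559]
contact_force: [2.4, 1.2, -4.3]
opening: 0.0154
grip_force: 22.1
```

Request:
step_arm:
  commands:
    - {"translation": [-2.6, 0, 1.5], "roll": 0}
    - {"translation": [-2.6, 0, 1.5], "roll": 0}
    - {"translation": [-2.6, 0, 1.5], "roll": 0}
    - {"translation": [0, 0, 0], "roll": 0}

```text
time: 11.58
tool_pos: [0.6317, 0.1475, 0.1504]
tool_rot: [-3.141, 0.0, 1.559]
contact_force: [2.9, 1.8, -4.6]
opening: 0.0147
grip_force: 22.0
```

Request:
step_arm:
  commands:
    - {"translation": [-2.6, 0, 1.5], "roll": 0}
    - {"translation": [-2.6, 0, 1.5], "roll": 0}
    - {"translation": [0, 0, 0], "roll": 0}
    - {"translation": [0, 0, 0], "roll": 0}

```text
time: 11.92
tool_pos: [0.6317, 0.1425, 0.1475]
tool_rot: [-3.141, 0.001, 1.56]
contact_force: [3.5, 1.2, -4.9]
opening: 0.0154
grip_force: 22.0
```

Request:
step_arm:
  commands:
    - {"translation": [0, 0, 0], "roll": 0}
    - {"translation": [0, 0, 0], "roll": 0}
    - {"translation": [0, 0, 0], "roll": 0}
    - {"translation": [0, 0, 0], "roll": 0}
    - {"translation": [0, 0, 0], "roll": 0}
    - {"translation": [0, 0, 0], "roll": 0}
    - {"translation": [0, 0, 0], "roll": 0}
    - {"translation": [0, 0, 0], "roll": 0}
    - {"translation": [0, 0, 0], "roll": 0}
    - {"translation": [0, 0, 0], "roll": 0}
  fingers: 0.55

```text
time: 12.75
tool_pos: [0.6317, 0.143, 0.1477]
tool_rot: [-3.142, -0.0, 1.56]
contact_force: [-0.4, 0.1, 0.7]
opening: 0.0504
grip_force: 0.0
```

Run:
```python
from h import *
o=observe();print(o["time"],o["tool_pos"],o["opening"])
im=read_camera("side")[:,:,::-1];w=read_camera("wrist")[:,:,::-1];cv2.imwrite("pics/s7.png",im);cv2.imwrite("pics/w7.png",w)
a=cv2.resize(im[195:275,220:300],(400,400),interpolation=cv2.INTER_CUBIC)
b=w[100:500,120:520]
b=cv2.copyMakeBorder(b,0,400-b.shape[0],0,0,cv2.BORDER_CONSTANT)
cv2.imwrite("pics/c7.png",np.hstack([a,b]))
```

```text
12.75 [0.63170333 0.14303912 0.14771165] 0.05037503446143238
```

View pics/c7.png

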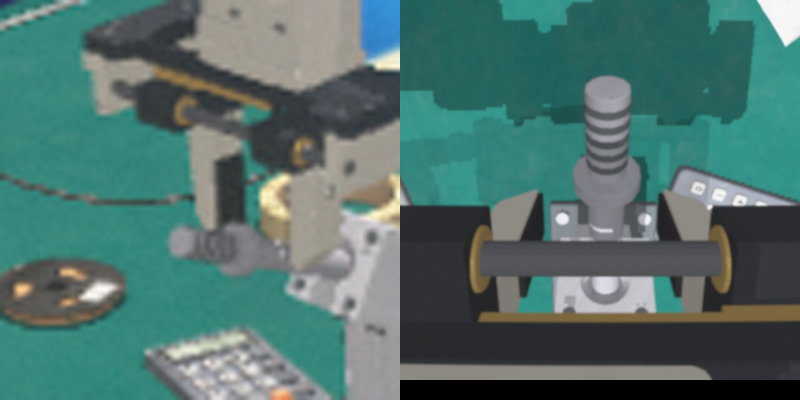

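The rod stands in the bore, released, with the collar and ringed grip free. In the wrist picture the tail is at (327,192) and the collar at (327,278). From here I'll work from numbers alone.

Run:
```python
from h import *
from scipy.optimize import least_squares
np.set_printoptions(precision=4,suppress=True)
T=observe()["tool_pos"];M=np.array([.632,.091,.124])
g=get_calibration("wrist")
ow=np.array([[327,279],[327,192]]);os_=np.array([[238,248],[183,243]])/5+[220,195]-[-.6,.7]
h=np.radians(-90.6);d=np.array([np.cos(h)*.866,np.sin(h)*.866,-.5]);up=np.array([np.cos(h)*.5,np.sin(h)*.5,.866])
def pts(x):  # rod axis passes mouth plane at height x[0] (mm), tilt x[1] deg, depth x[2] mm, lateral x[3]
    Q=M+up*x[0]/1e3+np.array([x[3]/1e3,0,0]); return rodpts(Q,x[2],-90.6,x[1])
def f(x):
    P=pts(x);return np.r_[(proj("wrist",P,g)[1:]-ow).ravel(),(2*(proj("side",P)[1:]-os_)).ravel(),(x[0]+1)/1,(x[1]-27)/1.5]
r=least_squares(f,[0,27,50,0]);print(r.x,r.fun);P=pts(r.x)
G=P[0]-(P[0]-P[2])/.168*.148;print("grip pt",G,"rel TCP",G-T)
```

```text
[-2.1432 24.9614 48.5708  0.6744] [-0.8291  1.5484  0.2605 -0.545  -0.4405  0.8551 -1.8796 -0.6218 -1.1432
 -1.359 ]
grip pt [0.6336 0.1822 0.1641] rel TCP [0.0019 0.0392 0.0164]
```

Request:
step_arm:
  commands:
    - {"translation": [0, 1.7, 0], "roll": 0}
    - {"translation": [7.8, 0, 0], "roll": 0}
    - {"translation": [7.8, 0, 0], "roll": 0}
    - {"translation": [7.8, 0, 0], "roll": 0}
    - {"translation": [7.8, 0, 0], "roll": 0}
    - {"translation": [7.8, 0, 0], "roll": 0}
    - {"translation": [0, 0, 0], "roll": 0}

```text
time: 13.43
tool_pos: [0.6336, 0.1841, 0.1477]
tool_rot: [3.142, -0.001, 1.562]
contact_force: [0.1, -0.2, 0.1]
opening: 0.0504
grip_force: 0.0
```

Request:
step_arm:
  commands:
    - {"translation": [0, 0, 0], "roll": 0}
    - {"translation": [0, 0, 0], "roll": 0}
    - {"translation": [0, 0, 0], "roll": 0}
    - {"translation": [0, 0, 0], "roll": 0}
    - {"translation": [0, 0, 0], "roll": 0}
    - {"translation": [0, 0, 0], "roll": 0}
    - {"translation": [0, 0, 0], "roll": 0}
    - {"translation": [0, 0, 0], "roll": 0}
    - {"translation": [0, 0, 0], "roll": 0}
    - {"translation": [0, 0, 0], "roll": 0}
  fingers: 0
  grip_force: 25

```text
time: 14.27
tool_pos: [0.6339, 0.1817, 0.1477]
tool_rot: [3.141, 0.0, 1.56]
contact_force: [0.5, -0.9, -0.7]
opening: 0.0151
grip_force: 25.0
```

Request:
step_arm:
  commands:
    - {"translation": [-0.9, 0, -1.8], "roll": 0}
    - {"translation": [-0.9, 0, -1.8], "roll": 0}
    - {"translation": [0, 0, 0], "roll": 0}
    - {"translation": [0, 0, 0], "roll": 0}

```text
time: 14.6
tool_pos: [0.6336, 0.1803, 0.1512]
tool_rot: [-3.141, -0.0, 1.56]
contact_force: [-0.1, 0.2, -2.6]
opening: 0.0152
grip_force: 25.0
```

Request:
step_arm:
  commands:
    - {"translation": [-0.9, 0, -1.8], "roll": 0}
    - {"translation": [0, 0, 0], "roll": 0}
    - {"translation": [0, 0, 0], "roll": 0}

```text
time: 14.85
tool_pos: [0.6338, 0.1794, 0.1532]
tool_rot: [3.142, -0.0, 1.56]
contact_force: [0.3, 0.7, -3.0]
opening: 0.0151
grip_force: 25.0
```

Request:
step_arm:
  commands:
    - {"translation": [-0.9, 0, -1.8], "roll": 0}
    - {"translation": [0, 0, 0], "roll": 0}
    - {"translation": [0, 0, 0], "roll": 0}

```text
time: 15.1
tool_pos: [0.6338, 0.1784, 0.1551]
tool_rot: [3.141, -0.0, 1.56]
contact_force: [-0.1, 0.1, -3.1]
opening: 0.015
grip_force: 25.0
```

Request:
step_arm:
  commands:
    - {"translation": [-0.9, 0, -1.8], "roll": 0}
    - {"translation": [0, 0, 0], "roll": 0}
    - {"translation": [0, 0, 0], "roll": 0}

```text
time: 15.35
tool_pos: [0.6339, 0.1775, 0.1569]
tool_rot: [3.141, -0.0, 1.56]
contact_force: [1.1, 1.4, -2.2]
opening: 0.0154
grip_force: 25.1
```

Run:
```python
from h import *
o=observe();T=o["tool_pos"];print(T,o["contact_force"],o["torque"])
for c in("wrist","side"):
    im=read_camera(c)[:,:,::-1];cv2.imwrite(f"pics/{c}8.png",im)
w=cv2.imread("pics/wrist8.png");hsv=cv2.cvtColor(w,cv2.COLOR_BGR2HSV)
# rod tail = low-saturation region on green bench, columns 280..370
m=(hsv[:,:,1]<70)&(hsv[:,:,2]>70)
for r in range(120,320,6):
    c=np.where(m[r,270:380])[0]
    print(r,(c.min()+270,c.max()+270,len(c)) if len(c) else "-",end="; ")
g=get_calibration("wrist");G=T+[0,0,.0164]
print()
for t in(26,28,30,32): print(t,proj("wrist",rodpts(G,148,-90.6,t),g)[1:].round(1).tolist())
```

```text
[0.63388139 0.1774663  0.15691047] [ 1.14862559  1.44266215 -2.17329402] [ 0.23284131 -0.01721725 -0.07927118]
120 -; 126 -; 132 -; 138 -; 144 -; 150 -; 156 -; 162 -; 168 -; 174 -; 180 -; 186 -; 192 -; 198 -; 204 -; 210 -; 216 -; 222 -; 228 -; 234 -; 240 -; 246 -; 252 -; 258 -; 264 -; 270 -; 276 -; 282 (np.int64(311), np.int64(331), 21); 288 (np.int64(303), np.int64(338), 36); 294 (np.int64(282), np.int64(359), 78); 300 (np.int64(270), np.int64(375), 106); 306 (np.int64(270), np.int64(379), 109); 312 (np.int64(280), np.int64(361), 76); 318 (np.int64(280), np.int64(360), 72); 
26 [[322.7, 361.9], [323.0, 298.1]]
28 [[322.6, 360.2], [323.0, 299.6]]
30 [[322.6, 358.5], [323.0, 301.1]]
32 [[322.6, 356.8], [323.0, 302.7]]
```

Request:
step_arm:
  commands:
    - {"translation": [-2.6, 0, 1.5], "roll": 0}
    - {"translation": [-2.6, 0, 1.5], "roll": 0}
    - {"translation": [-2.6, 0, 1.5], "roll": 0}
    - {"translation": [-2.6, 0, 1.5], "roll": 0}
    - {"translation": [0, 0, 0], "roll": 0}

```text
time: 15.87
tool_pos: [0.6337, 0.1671, 0.1507]
tool_rot: [3.141, -0.001, 1.56]
contact_force: [0.6, 2.2, -0.4]
opening: 0.0156
grip_force: 25.1
```

Request:
step_arm:
  commands:
    - {"translation": [-2.6, 0, 1.5], "roll": 0}
    - {"translation": [-2.6, 0, 1.5], "roll": 0}
    - {"translation": [-2.6, 0, 1.5], "roll": 0}
    - {"translation": [-2.6, 0, 1.5], "roll": 0}
    - {"translation": [0, 0, 0], "roll": 0}

```text
time: 16.28
tool_pos: [0.6336, 0.1568, 0.1448]
tool_rot: [3.141, -0.001, 1.56]
contact_force: [0.9, 3.6, -0.5]
opening: 0.0151
grip_force: 25.1
```

Request:
step_arm:
  commands:
    - {"translation": [-2.6, 0, 1.5], "roll": 0}
    - {"translation": [-2.6, 0, 1.5], "roll": 0}
    - {"translation": [-2.6, 0, 1.5], "roll": 0}
    - {"translation": [-2.6, 0, 1.5], "roll": 0}
    - {"translation": [-2.6, 0, 1.5], "roll": 0}
    - {"translation": [-2.6, 0, 1.5], "roll": 0}
    - {"translation": [0, 0, 0], "roll": 0}

```text
time: 16.87
tool_pos: [0.6333, 0.1411, 0.1357]
tool_rot: [-3.142, -0.0, 1.56]
contact_force: [0.9, 2.8, -0.3]
opening: 0.0149
grip_force: 25.1
```

Request:
step_arm:
  commands:
    - {"translation": [-2.6, 0, 1.5], "roll": 0}
    - {"translation": [-2.6, 0, 1.5], "roll": 0}
    - {"translation": [-2.6, 0, 1.5], "roll": 0}
    - {"translation": [-2.6, 0, 1.5], "roll": 0}
    - {"translation": [-2.6, 0, 1.5], "roll": 0}
    - {"translation": [0, 0, 0], "roll": 0}

```text
time: 17.37
tool_pos: [0.6332, 0.128, 0.1282]
tool_rot: [-3.141, -0.0, 1.56]
contact_force: [0.6, 3.4, -0.8]
opening: 0.0155
grip_force: 25.1
```

Request:
step_arm:
  commands:
    - {"translation": [-2.6, 0, 1.5], "roll": 0}
    - {"translation": [-2.6, 0, 1.5], "roll": 0}
    - {"translation": [-2.6, 0, 1.5], "roll": 0}
    - {"translation": [0, 0, 0], "roll": 0}

```text
time: 17.7
tool_pos: [0.6331, 0.1202, 0.1237]
tool_rot: [-3.141, -0.0, 1.56]
contact_force: [-0.3, 2.8, -0.3]
opening: 0.0152
grip_force: 25.1
```

Request:
step_arm:
  commands:
    - {"translation": [-1.7, 0, 1], "roll": 0}
    - {"translation": [-1.7, 0, 1], "roll": 0}
    - {"translation": [0, 0, 0], "roll": 0}

```text
time: 17.95
tool_pos: [0.6331, 0.1169, 0.1217]
tool_rot: [-3.142, -0.0, 1.56]
contact_force: [0.0, 4.0, -0.5]
opening: 0.0152
grip_force: 25.1
```

Request:
step_arm:
  commands:
    - {"translation": [-1.7, 0, 1], "roll": 0}
    - {"translation": [0, 0, 0], "roll": 0}

```text
time: 18.12
tool_pos: [0.6331, 0.1153, 0.1207]
tool_rot: [-3.142, -0.0, 1.56]
contact_force: [0.2, 4.7, -0.1]
opening: 0.0151
grip_force: 25.1
```

Request:
step_arm:
  commands:
    - {"translation": [-1.7, 0, 1], "roll": 0}
    - {"translation": [0, 0, 0], "roll": 0}

```text
time: 18.28
tool_pos: [0.6331, 0.1137, 0.1198]
tool_rot: [3.141, -0.0, 1.56]
contact_force: [-0.5, 4.2, -0.0]
opening: 0.0155
grip_force: 25.1
```

Request:
step_arm:
  commands:
    - {"translation": [-1.3, 0, 0.75], "roll": 0}
    - {"translation": [0, 0, 0], "roll": 0}

```text
time: 18.45
tool_pos: [0.6332, 0.1136, 0.1198]
tool_rot: [3.141, -0.002, 1.56]
contact_force: [-0.5, 9.7, 3.5]
opening: 0.0154
grip_force: 25.1
```

Request:
step_arm:
  commands:
    - {"translation": [-1.3, 0, 0.75], "roll": 0}
    - {"translation": [0, 0, 0], "roll": 0}

```text
time: 18.62
tool_pos: [0.6332, 0.1136, 0.1197]
tool_rot: [3.14, -0.004, 1.56]
contact_force: [-2.8, 12.2, 6.7]
opening: 0.0154
grip_force: 25.1
```

Run:
```python
from h import *
o=observe();print(o["tool_pos"],o["contact_force"],o["torque"])
for c in("side","wrist","top"):
    im=read_camera(c)[:,:,::-1];cv2.imwrite(f"pics/{c}9.png",im)
    for n in("core","rod_collar"): print(c,n,[(np.round(d["at"],4).tolist(),round(d["confidence"],2)) for d in search_frame(c,n)])
```

```text
[0.63320306 0.11356332 0.11969326] [-2.8030701  12.18338225  6.680468  ] [ 2.17240861  0.50119688 -0.1212984 ]
side core []
side rod_collar [([0.6777, -0.2919, 0.0196], 0.58), ([0.6324, 0.1333, 0.1425], 0.56)]
wrist core []
wrist rod_collar [([0.6313, 0.127, 0.1505], 0.7)]
top core [([0.52, -0.2336, 0.0467], 0.64)]
top rod_collar [([0.5221, -0.236, 0.0433], 0.74), ([0.6902, -0.3218, 0.0221], 0.72)]
```

The force jumped to about 14 N along the bore at the depth where the collar should seat (about 122 mm by travel). I'll ease the preload, open, and withdraw upward.

Request:
step_arm:
  commands:
    - {"translation": [1.8, 0, -1], "roll": 0}
    - {"translation": [0, 0, 0], "roll": 0}
    - {"translation": [0, 0, 0], "roll": 0}

```text
time: 19.32
tool_pos: [0.6331, 0.1136, 0.1198]
tool_rot: [3.141, -0.001, 1.56]
contact_force: [-1.8, 7.4, 2.1]
opening: 0.0154
grip_force: 25.1
```

Request:
step_arm:
  commands:
    - {"translation": [0, 0, 0], "roll": 0}
    - {"translation": [0, 0, 0], "roll": 0}
    - {"translation": [0, 0, 0], "roll": 0}
    - {"translation": [0, 0, 0], "roll": 0}
    - {"translation": [0, 0, 0], "roll": 0}
    - {"translation": [0, 0, 0], "roll": 0}
    - {"translation": [0, 0, 0], "roll": 0}
    - {"translation": [0, 0, 0], "roll": 0}
    - {"translation": [0, 0, 0], "roll": 0}
    - {"translation": [0, 0, 0], "roll": 0}
  fingers: 0.55

```text
time: 20.15
tool_pos: [0.6331, 0.1127, 0.1192]
tool_rot: [3.142, -0.0, 1.56]
contact_force: [0.3, -0.5, -0.3]
opening: 0.0504
grip_force: 0.0
```

Request:
step_arm:
  commands:
    - {"translation": [0, 0, -10], "roll": 0}
    - {"translation": [0, 0, -25], "roll": 0}
    - {"translation": [0, 0, -25], "roll": 0}
    - {"translation": [10, 0, -25], "roll": 0}
    - {"translation": [20, 0, -20], "roll": 0}
    - {"translation": [20, 0, 0], "roll": 0}
    - {"translation": [0, 0, 0], "roll": 0}
    - {"translation": [0, 0, 0], "roll": 0}

```text
time: 20.82
tool_pos: [0.6334, 0.1635, 0.2249]
tool_rot: [3.141, 0.0, 1.562]
contact_force: [0.1, -0.5, -0.1]
opening: 0.0502
grip_force: 0.0
```

Run:
```python
from h import *
np.set_printoptions(precision=4,suppress=True)
o=observe();print(o["time"],o["tool_pos"],o["contact_force"])
M=np.array([.632,.091,.124]);h=np.radians(-90.6);d=np.array([np.cos(h)*.866,np.sin(h)*.866,-.5])
for c in("side","top","wrist"):
    im=read_camera(c)[:,:,::-1];cv2.imwrite(f"pics/{c}10.png",im)
    print(c,[(np.round(r["at"],4).tolist(),round(r["confidence"],2)) for r in search_frame(c,"rod_collar")])
    print(" tail,collar pred px",proj(c,[M-d*.048,M-d*.004,M+d*.19]).round(1).tolist())
# pin: dark pixels along the bore line below exit, top view before/after
a=cv2.imread("pics/top0.png").astype(int).mean(2);b=cv2.imread("pics/top10.png").astype(int).mean(2)
for s in(.14,.15,.16,.17,.18,.19,.2,.21,.22):
    u,v=proj("top",[M+d*s])[0];print(s,(round(u),round(v)),a[round(v)-1:round(v)+2,round(u)].mean().round(),b[round(v)-1:round(v)+2,round(u)].mean().round())
a=cv2.imread("pics/side0.png").astype(int);b=cv2.imread("pics/side10.png").astype(int)
for s in(0,-.004,-.02,-.03,-.04,-.045,-.05,-.055,-.06):
    u,v=(proj("side",[M+d*s])[0]+[-.6,.7]).round().astype(int);print(s,(u,v),b[v,u])
```

```text
20.8167 [0.6334 0.1635 0.2249] [ 0.1335 -0.5151 -0.1456]
side [([0.6817, -0.2955, 0.0182], 0.6), ([0.6337, 0.1091, 0.1309], 0.42)]
 tail,collar pred px [[276.0, 243.1], [286.4, 246.2], [327.7, 258.2]]
top [([0.6902, -0.3246, 0.0234], 0.75), ([0.6337, 0.0942, 0.1341], 0.59)]
 tail,collar pred px [[272.2, 196.4], [289.3, 199.8], [356.4, 213.3]]
wrist [([0.6316, 0.1157, 0.145], 0.68)]
 tail,collar pred px [[320.7, 301.4], [320.8, 336.5], [321.2, 427.7]]
0.14 (340, 210) 218.0 230.0
0.15 (344, 211) 218.0 229.0
0.16 (347, 211) 143.0 146.0
0.17 (350, 212) 112.0 103.0
0.18 (353, 213) 113.0 101.0
0.19 (356, 213) 112.0 103.0
0.2 (360, 214) 111.0 105.0
0.21 (363, 215) 84.0 92.0
0.22 (366, 215) 74.0 81.0
0 (np.int64(287), np.int64(247)) [167 162 164]
-0.004 (np.int64(286), np.int64(247)) [154 147 150]
-0.02 (np.int64(282), np.int64(246)) [99 99 93]
-0.03 (np.int64(280), np.int64(245)) [121 121 118]
-0.04 (np.int64(277), np.int64(244)) [176 168 172]
-0.045 (np.int64(276), np.int64(244)) [171 165 167]
-0.05 (np.int64(275), np.int64(244)) [171 165 167]
-0.055 (np.int64(274), np.int64(243)) [164 161 160]
-0.06 (np.int64(272), np.int64(243)) [100 109  51]
```

Run:
```python
from h import *
M=np.array([.632,.091,.124]);h=np.radians(-90.6);d=np.array([np.cos(h)*.866,np.sin(h)*.866,-.5]);up=np.array([np.cos(h)*.5,np.sin(h)*.5,.866])
w=cv2.imread("pics/wrist10.png").astype(int)
sat=w.max(2)-w.min(2)
print("wrist col321 sat:",[(r,int(sat[r,316:327].mean())) for r in range(270,345,3)])
for s in(.048,.053,.058): print(s,proj("wrist",[M-d*s+up*.008,M-d*s-up*.008]).round(1)[:,1])
print("row widths",[(r,int((sat[r,260:385]<45).sum())) for r in range(290,350,4)])
a=cv2.imread("pics/top0.png").astype(int);b=cv2.imread("pics/top10.png").astype(int)
D=np.abs(a-b).sum(2)
for r in range(203,224): print(r," ".join(f"{int(x):3d}" for x in D[r,338:368]))
```

```text
wrist col321 sat: [(270, 52), (273, 52), (276, 52), (279, 52), (282, 52), (285, 50), (288, 10), (291, 9), (294, 11), (297, 11), (300, 10), (303, 10), (306, 10), (309, 7), (312, 9), (315, 12), (318, 11), (321, 12), (324, 12), (327, 11), (330, 11), (333, 9), (336, 12), (339, 8), (342, 4)]
0.048 [311.7 291.6]
0.053 [307.2 287. ]
0.058 [302.5 282.3]
row widths [(290, 103), (294, 106), (298, 110), (302, 110), (306, 110), (310, 109), (314, 110), (318, 110), (322, 99), (326, 97), (330, 96), (334, 94), (338, 92), (342, 125), (346, 125)]
203  38  37  35  35  35  36  35  37  48  44  39  29  30  34  31  31  30  35  33  46  50  51  51  34  32  21  17  19  25  17
204  33  37  34  36  36  35  36  37  50  46  33  28  30  29  27  30  25  28  29  37  41  41  39  33  27  23  25  26  23  24
205  37  37  34  36  37  37  35  37  51  42  32  29  31  33  34  30  32  31  34  30  36  38  34  29  34  21  19  18  20  17
206  35  34  35  35  34  39  34  38  52  41  32  28  32  32  34  37  31  32  29  25  32  39  35  31  29  23  25  20  19  25
207  33  38  35  35  35  37  35  38  50  34  29  31  27  29  25  34  
[... 1338 characters left out ...]
  17  21  12  14   4   1   5   6  12  21  20  12   1  20  30  21  18  17  17  29
219  19  27  25  27  29  29  30  34  34  32  28  33  26  31  24  25  26  27  21  19  17  17  22  23  27  24  17  27  23  20
220  27  28  29  28  29  25  28  29  24  31  32  34  34  31  28  31  32  31  28  22  29  27  31  33  26  24  20  17  20  20
221  26  29  26  26  30  28  29  32  30  29  32  31  33  31  30  26  35  33  35  27  34  31  33  28  22  18  23  24  21  20
222  24  20  27  30  30  30  30  32  27  32  28  31  37  35  33  28  33  34  33  31  35  36  30  29  26  26  19  19  18  26
223  29  29  28  25  33  27  30  38  35  33  29  29  33  34  29  33  33  28  33  30  31  33  26  29  24  22  21  20  21  20
```

Run:
```python
from h import *
M=np.array([.632,.091,.124]);h=np.radians(-90.6);d=np.array([np.cos(h)*.866,np.sin(h)*.866,-.5]);up=np.array([np.cos(h)*.5,np.sin(h)*.5,.866]);X=np.array([1,0,0])
w=cv2.cvtColor(cv2.imread("pics/wrist10.png"),cv2.COLOR_BGR2GRAY)
for c in(276,290,321,345,350,366): print(c,w[284:350:2,c-1:c+2].mean(1).round().astype(int).tolist())
for r in(290,300,310,320,326,332,338): print("row",r,w[r,256:392:4].tolist())
p=lambda *P:proj("wrist",list(P)).round(1).tolist()
print("face corners low L,R, top L,R",p(M-up*.026-X*.026,M-up*.026+X*.026,M+up*.026-X*.026,M+up*.026+X*.026))
for s in(0,.004): print(s,"collar back bottom/top/left/right, front l/r",p(*[M-d*(s+.008)+v for v in(-up*.014,up*.014,-X*.014,X*.014)],M-d*s-X*.014,M-d*s+X*.014),"tail bot/top",p(M-d*(s+.048)-up*.008,M-d*(s+.048)+up*.008))
```

```text
276 [116, 117, 116, 115, 115, 117, 115, 117, 119, 119, 119, 119, 121, 118, 117, 116, 115, 114, 113, 116, 117, 124, 128, 127, 126, 129, 130, 127, 106, 76, 80, 85, 84]
290 [112, 94, 83, 127, 154, 145, 166, 237, 244, 244, 239, 192, 159, 183, 204, 209, 212, 214, 212, 211, 212, 212, 213, 213, 213, 214, 214, 213, 169, 86, 80, 84, 84]
321 [70, 72, 80, 145, 176, 176, 176, 177, 179, 182, 183, 171, 208, 228, 216, 151, 205, 205, 155, 214, 192, 170, 219, 162, 198, 190, 164, 223, 190, 90, 79, 84, 83]
345 [69, 70, 74, 84, 88, 89, 89, 90, 90, 90, 90, 90, 93, 148, 202, 159, 105, 102, 112, 173, 209, 211, 212, 212, 212, 213, 214, 213, 168, 86, 79, 83, 84]
350 [83, 83, 80, 91, 101, 102, 106, 135, 159, 158, 129, 98, 92, 147, 202, 205, 180, 165, 178, 204, 212, 212, 213, 215, 215, 213, 214, 213, 168, 86, 79, 83, 84]
366 [127, 126, 124, 124, 123, 120, 112, 106, 114, 131, 151, 168, 181, 192, 197, 196, 195, 180, 142, 130, 131, 132, 132, 134, 133, 131, 130, 128, 107, 76, 79, 83, 84]
row 290 [145, 126, 127, 117, 114, 115, 129, 129, 126, 127, 126, 112, 85, 84, 85, 109, 145, 142, 97, 82, 83, 82, 83, 84, 95, 110,
[... 856 characters left out ...]
 213, 197, 170, 134, 133, 133, 104, 39, 39, 37]
row 338 [39, 42, 124, 131, 129, 127, 158, 173, 208, 213, 212, 212, 174, 171, 176, 220, 224, 222, 198, 176, 178, 185, 213, 212, 214, 203, 168, 126, 128, 129, 124, 42, 39, 38]
face corners low L,R, top L,R [[287.9, 310.5], [353.7, 309.7], [283.8, 372.5], [358.1, 371.7]]
0 collar back bottom/top/left/right, front l/r [[320.8, 317.3], [320.9, 351.0], [301.7, 333.8], [340.0, 333.4], [302.1, 339.4], [339.7, 339.0]] tail bot/top [[320.7, 291.6], [320.7, 311.7]]
0.004 collar back bottom/top/left/right, front l/r [[320.8, 314.4], [320.9, 348.1], [301.4, 330.9], [340.2, 330.5], [301.9, 336.7], [339.8, 336.2]] tail bot/top [[320.7, 287.9], [320.7, 308.1]]
```

Everything I measured agrees with a seated rod:
- The push came to a hard stop at about 122 mm of depth.
- The tail's position in the wrist picture fits seated with slight sag.
- The top picture shows the pin about 60 mm out of the lower end.

The gripper is clear, so I'm handing in.

```bash
python3 -c "
from cell import *
print(hand_in())"
```

```text
the job is handed in; nothing more can be done
None
```

The rod is pushed home (by hard stop and measured depth), the core pin stands about 60 mm out, the rod is let go and the job is handed in with no verdict returned; I viewed 11 pictures, one over the limit of 10.

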